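# Refit the keyed knob and set the laser's cooling valve

### The job

Put the knob with the keyed bore back on the stem of the laser's cooling-water valve, pushed fully home with its keyway over the stem's key. With the knob, close the valve clockwise until it stops, then open it again by a quarter turn, and let go. Leave the other things on the table where they are.

Things in the scene. Friction and masses are not known exactly. Their poses are not given: they have to be found in the camera images.
- knob: Loose black plastic knob, a cylinder 52 mm across, 38 mm high, 90 g nominal, standing upright on the table. Origin: centre of its underside; z up its axis. Bore right through: round, 20 mm across, with one keyway (notch) 9.8 mm wide reaching 17.5 mm from the axis towards its own +x; a thin white line on the top rim marks that side. Grip it across its diameter at any yaw.
- stem_seat (a point): Centre of the seat on the valve stem: top face of a steel flange 42 mm across, 70 mm above the table, on which the knob's underside rests when home. z up the stem axis; x along the stem's key, turning with the stem. The key is a rib 8 mm wide, reaching 15.5 mm from the axis 21 mm up from the seat, its top 4 mm bevelled: a knob not lined up rests on it, 21 mm too high.
- stem_top (a point): Centre of the top of the stem, 33 mm above the seat. The stem is a round steel pin 18 mm across; its top 8 mm taper to 11 mm. With the knob on, knob and stem have up to about 0.12 rad of play to either side.
- stem (a joint): Stem angle, rad: 0 fully closed, at the stop; grows anticlockwise seen from above (opening), to 3.0. Starts between 0.5 and 1.2; stiff (0.12 N m), stays where left. A stop finger, 8 mm wide, flush with the seat, reaches 42 mm from the axis in the key's direction and shows the angle beside the fitted knob; at 0 it meets an 8 mm pin on the block. Neither rises above the seat.
- valve_block: The grey valve block, fixed to the table, 160 x 140 mm and 60 mm high, with two brass unions on its far side. Origin: centre of its underside; the stem stands on the axis above the origin.
- spare: Not wanted: a smaller loose black knob, 40 mm across and 30 mm high, with a 14 mm square bore, standing on the table. Origin: centre of its underside.
- cream_jar: Loose small jar, 50 mm across, 42 mm high. Origin: centre of its underside.
- dropper_a: Loose white dropper bottle, 32 mm across, 100 mm high. Origin: centre of its underside.
- dropper_b: Loose white dropper bottle, 32 mm across, 85 mm high. Origin: centre of its underside.
- goggles: Loose laser safety goggles, 150 mm wide, 45 mm high, 120 mm long, standing on the table. Origin: under the middle of the front frame; the temples run along +x.

How it is judged:
By the outcome, as a careful person would: the job done as asked, in the order asked, and still so for the second after the job is handed in, with the robot touching nothing.
It also fails if it takes over 58 s, if anything falls off the work surface, if the arm or the gripper's body presses on something with over 40 N, if the wrist force passes 120 N, or if a joint passes its speed limit or range.

### The arm

A 6-joint arm with a two-finger parallel gripper is mounted at the origin on the work surface. World frame = base frame: x ahead of the robot, y to its left, z up, the work surface at z = 0. Lengths are in m, angles in degrees, forces in N, time in s.
With the tool pointing down it reaches from about 0.375 to 0.9 m from the base axis. Payload 3.1 kg.
Tool frame: the origin (TCP) lies midway between the tips of the shut fingers; the grasp point (between the pads) lies 19 mm behind it; z points along the fingers, y is the line along which they close (so a half turn about z gives the same grasp; the last joint's range is limited). The gripper opens to 87 mm and grips with 3 to 60 N. Pads are 19 mm wide; open, the fingers measure 117 mm over their backs; the gripper's body (75 mm by 190 mm) begins 51 mm behind the grasp point.
Start: joints at [-76.404, 30.224, 82.088, -0, 67.689, -10.227], TCP at [0.252, -0.572, 0.223] pointing down, gripper open.
Joint ranges: [-176.69, 176.69], [-43.24, 126.21], [12.49, 139.97], [-82, 262], [0, 151.66], [-163.58, 163.58]. Speed limits (degrees/s): [159.86, 159.86, 180, 180, 180, 180].

### API

Orientations are given as a 3x3 rotation matrix whose columns are the frame's x, y, z axes.
In Python, from rig import read_state, capture, camera_info, hand_in gives the robot as it stands.
- The arm moves only by the tool drive_tool, never from a script. Its argument "motion" is a list of rows, each a list of 2 entries, a list of its own where there are three numbers: the shift along the tool's x, y, z in mm, then the turn, a rotation vector about the tool's x, y, z in rad. A call has 1 to 5 rows; each row shifts and turns the commanded pose from where the row before left it, along the tool's axes as they then stand; what a row does not reach is not made up. A row lasts 1/10 s, in which the tool goes at most 50 mm and 8.59 degrees, less where a joint would pass 70% of its speed; a pose out of reach is approached as far as the arm can. A call is refused whole if a number of a shift passes 50 or a number of a turn 0.15, either way. A call with a gripper value outside its range is refused whole. "gripper" is the opening, from 0 (shut) to 1 (fully open), set as the call begins (left out, the last holds). The fingers move at their own pace and stop on an object; the grip force is fixed at half the most. Time passes only in rows, so rows that do not move let the fingers close. It gives the time, the measured TCP pose, the force, the opening and the grip force at its end, in the units of the state.
- read_state(): the state, without advancing time (a new reading comes with each control period).
- capture(name): name is "scene" or "top"; returns the picture (384x512x3 uint8, red, green, blue); there is no depth.
- camera_info(name): a dict with "fovy" (degrees; the focal length in pixels is half the picture's height over the tangent of half this angle, whatever the lens; pixels are square), "cx", "cy" (the principal point, pixels), "k1" (the pictures are not rectified: a ray, as slopes to the right and down, at radius r is drawn at 1 + k1 r^2 times it, then the intrinsics apply), "xyz" and "orientation" of the camera in the world. Camera axes: x right, y down, z forward; pixel columns grow to the right and rows downward; lengths in m; the calibration is good to about 2 mm. A picture is of the moment at which its call begins. camera_info takes no time and is no camera call.
- hand_in(): hands the job in; it is judged then, once.
The state is a dict: "time_s": time; "joint_positions": joint angles; "qvel": joint speeds; "tau": joint torques, N m; "position": TCP position; "tcp_rot": TCP orientation; "force": force on the tool from outside, world axes, zero at the start; "moment": the same for the moment, N m; "opening": opening from 0.0 (shut) to 1.0 (fully open); "grasp_force": force on a finger pad.
Only numpy, scipy, OpenCV 4.12 (cv2) and the standard library are available. Lean on these libraries where they do the work, as an engineer would, in place of code of your own. Each camera call takes 0.05 s, during which the arm holds its last target. There are 200 camera calls.

## Working session

There is one attempt and no reset: what is moved stays moved. The work goes in short steps, Python scripts to look and compute and a tool call to move; the robot and the scene stay as the last step left them, time stands still between calls to the robot, and variables do not carry over. Pictures are saved under pics/ and viewed, at most 10 in all, crops included, and the job is handed in when it is done.

Besides the shell and the picture viewer there is one more tool, called in YAML: its name, and indented under it one key for each argument. drive_tool: Moves the arm, as the interface text tells. Its arguments: {"type":"object","properties":{"motion":{"type":"array","items":{"type":"array"}},"gripper":{"type":"number"}},"required":["motion"]}

```bash
mkdir -p pics; ls
python3 - <<'E'
from rig import *
import cv2
for n in("scene","top"):
    print(n,camera_info(n)); cv2.imwrite(f"pics/{n}0.png",capture(n)[:,:,::-1])
s=read_state();print(s)
a=cv2.imread("pics/scene0.png");b=cv2.imread("pics/top0.png")
E
```

```text
pics
scene {'fovy': 42.243349284211774, 'cx': 255.84513264403395, 'cy': 193.73864604898705, 'k1': -0.134327821929057, 'xyz': array([1.08891326, 0.7232828 , 0.88785566]), 'orientation': array([[-0.83344521,  0.36974622, -0.41067848],
       [ 0.55251493,  0.54437091, -0.6311795 ],
       [-0.00981482, -0.75295953, -0.65799363]])}
top {'fovy': 55.346734942906544, 'cx': 256.2237137952551, 'cy': 189.34081390386766, 'k1': -0.058464765488757064, 'xyz': array([ 0.545149  , -0.02735224,  0.98584484]), 'orientation': array([[-0.00207371, -0.9964976 ,  0.08359564],
       [-0.99999435,  0.00228771,  0.00246424],
       [-0.00264685, -0.08359006, -0.99649671]])}
{'time_s': 0.1, 'joint_positions': array([-7.64051581e+01,  3.02746241e+01,  8.21500816e+01, -1.26941476e-03,
        6.76885237e+01, -1.02275982e+01]), 'qvel': array([ 0.07654169, -0.06131739, -0.15693666,  0.10506572,  0.02906419,
       -0.126705  ]), 'tau': array([-7.61899610e-04, -4.40985596e+01, -1.77150160e+01,  6.34347531e-02,
        5.33927442e-02, -4.35102629e-05]), 'position': array([ 0.25229876, -0.57108496,  0.22165317]), 'tcp_rot': array([[ 9.14798222e-01,  4.03910854e-01, -4.84443498e-04],
       [ 4.03911009e-01, -9.14796275e-01,  1.91603845e-03],
       [ 3.30741617e-04, -1.94846063e-03, -9.99998047e-01]]), 'force': array([-0.14854262,  0.6886947 , -0.33459766]), 'moment': array([0.0188094 , 0.02066532, 0.02233689]), 'grasp_force': 0.0, 'opening': 0.998810875497405}
```

View pics/scene0.png

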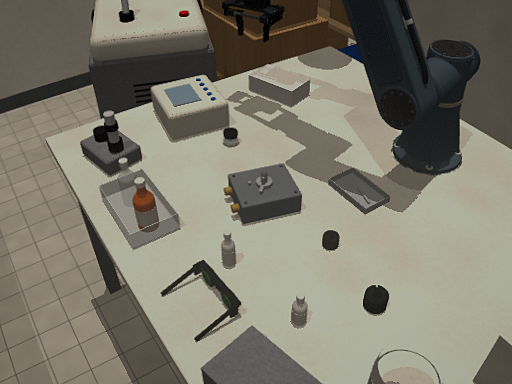

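View pics/top0.png

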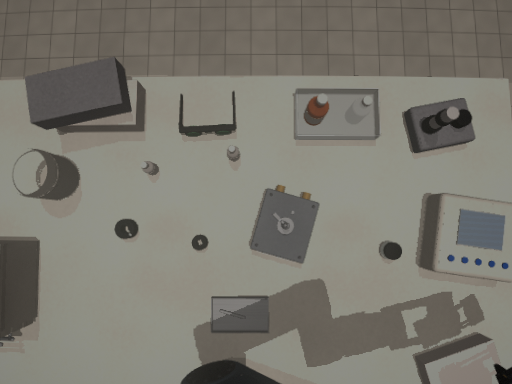

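The scene view shows the knob at (376,300), spare at (331,240) and stem at (263,183). In the top view they are at (127,229), (200,242) and (286,226). The stop finger points up-left in the top view. Next I'll zoom in on the knob and stem.

```bash
cat > h.py <<'E'
import numpy as np, cv2
from rig import *
def ray(n,px):
    c=camera_info(n); f=192/np.tan(np.radians(c["fovy"]/2))
    d=(np.atleast_2d(px).astype(float)-[c["cx"],c["cy"]])/f; u=d.copy()
    for _ in range(20): u=d/(1+c["k1"]*(u**2).sum(1,keepdims=True))
    return np.array(c["xyz"]), np.c_[u,np.ones(len(u))]@np.array(c["orientation"]).T
def plane(n,px,z):
    o,r=ray(n,px); return o+r*((z-o[2])/r[:,2:])
def cross(p1,p2):
    a,u=ray("scene",p1);b,v=ray("top",p2);u=u[0];v=v[0]
    t=np.linalg.lstsq(np.c_[u,-v],b-a,rcond=None)[0]
    p,q=a+t[0]*u,b+t[1]*v; return (p+q)/2,np.linalg.norm(p-q)
def crop(im,x,y,w,h,k,f=None):
    c=cv2.resize(im[y:y+h,x:x+w],None,fx=k,fy=k,interpolation=cv2.INTER_CUBIC)
    return c
E
python3 - <<'E'
from h import *
s=cv2.imread("pics/scene0.png");t=cv2.imread("pics/top0.png")
o=np.vstack([np.hstack([crop(t,107,209,40,36,8),crop(s,356,280,40,36,8)]),np.hstack([crop(t,265,208,40,36,8),crop(s,243,165,40,36,8)])])
cv2.imwrite("pics/z0.png",cv2.convertScaleAbs(o,alpha=1.6))
E
```

```text
(no output)
```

View pics/z0.png

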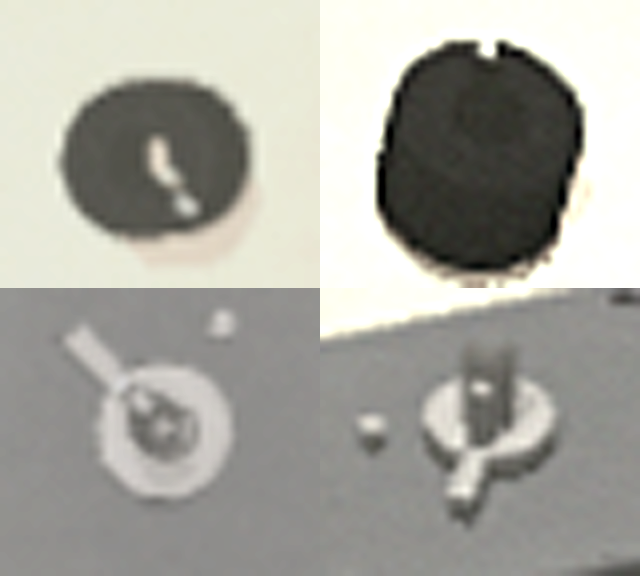

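The top crop shows the knob's white mark at about (130,234.5), with the bore lit near its centre. The flange centre is at about (285.6,226), the finger tip at (274.4,214) and the pin at (292.7,212.4). Now for 3D positions.

Run:
```python
from h import *
s=cv2.imread("pics/scene0.png");t=cv2.imread("pics/top0.png")
def blob(im,x,y,r,lo,hi,close=1):
    g=im[y-r:y+r,x-r:x+r].max(2); m=((g>=lo)&(g<=hi)).astype(np.uint8)
    cs,_=cv2.findContours(m,cv2.RETR_EXTERNAL,cv2.CHAIN_APPROX_NONE)
    c=max(cs,key=cv2.contourArea); h=cv2.convexHull(c); M=cv2.moments(h)
    return np.array([M["m10"]/M["m00"]+x-r,M["m01"]/M["m00"]+y-r]),h[:,0]+[x-r,y-r]
ks,hs=blob(s,376,300,22,0,75);kt,ht=blob(t,127,229,20,0,75)
print("knob",ks,kt,cross(ks,kt), np.ptp(hs,0),np.ptp(ht,0))
ss,_=blob(s,331,240,15,0,75);st,_=blob(t,200,242,15,0,75); print("spare",cross(ss,st))
# mark two-view
print("mark",cross([376.6,285.6],[129.7,234.2]),plane("top",[129.7,234.2],.038),plane("scene",[376.6,285.6],.038))
# flange, stop finger, pin: scene crop coords
f=lambda u,v:[243+(u-320)/8-.44,165+(v-288)/8-.44]
g=lambda u,v:[265+u/8-.44,208+(v-288)/8-.44]
print("flange",cross(f(488,415),g(165,432)),plane("top",[g(165,432)],.07))
print("tip",cross(f(462,492),g(75,335)),plane("top",[g(75,335)],.07))
print("pin",cross(f(372,422),g(222,323)),plane("top",[g(222,323)],.07))
print("stemtop",cross(f(490,352),g(175,430)))
```

```text
knob [375.37677382 299.0628439 ] [126.01757028 228.28313253] (array([0.52314228, 0.32133135, 0.01703411]), np.float64(0.0007166838036340374)) [25 28] [22 18]
spare (array([0.48715542, 0.12604894, 0.01204697]), np.float64(0.0006967724605124862))
mark (array([0.50809421, 0.30473623, 0.03550679]), np.float64(0.0011118901987497765)) [[0.50862416 0.30349158 0.038     ]] [[0.50927637 0.30622394 0.038     ]]
flange (array([ 0.53100235, -0.09717333,  0.06650633]), np.float64(0.0005022262314003684)) [[ 0.53125889 -0.09705471  0.07      ]]
tip (array([ 0.56088383, -0.06880137,  0.06830477]), np.float64(0.001591271162358055)) [[ 0.56149917 -0.0691901   0.07      ]]
pin (array([ 0.56465322, -0.11503827,  0.06705475]), np.float64(0.0013016253013547606)) [[ 0.56511809 -0.11513796  0.07      ]]
stemtop (array([ 0.53116207, -0.0976381 ,  0.09246252]), np.float64(0.0025547542282792664))
```

drive_tool:
  motion:
    - [[0,0,0],[0,0,0.139]]
    - [[0,0,0],[0,0,0.139]]
    - [[0,0,0],[0,0,0.138]]
    - [[40,-30,0],[0,0,0]]
    - [[40,-30,0],[0,0,0]]
  gripper: 1

```text
time_s: 0.6
position: [0.3322, -0.5118, 0.2219]
tcp_rot: [[1.0, -0.004, -0.0], [-0.004, -1.0, 0.001], [-0.0, -0.001, -1.0]]
force: [1.0, -1.0, -0.4]
opening: 1.003
grasp_force: 0.0
```

drive_tool:
  motion:
    - [[30,-40,0],[0,0,0]]
    - [[30,-40,0],[0,0,0]]
    - [[30,-40,0],[0,0,0]]
    - [[20,-45,0],[0,0,0]]
    - [[20,-45,0],[0,0,0]]

```text
time_s: 1.1
position: [0.4631, -0.2997, 0.2221]
tcp_rot: [[1.0, -0.0, -0.0], [-0.0, -1.0, 0.001], [-0.0, -0.001, -1.0]]
force: [0.7, -0.5, -0.7]
opening: 1.002
grasp_force: 0.0
```

drive_tool:
  motion:
    - [[10,-48,0],[0,0,0]]
    - [[10,-48,0],[0,0,0]]
    - [[10,-48,0],[0,0,0]]
    - [[10,-48,0],[0,0,0]]
    - [[10,-48,0],[0,0,0]]

```text
time_s: 1.6
position: [0.5124, -0.0597, 0.2223]
tcp_rot: [[1.0, -0.0, -0.001], [-0.0, -1.0, 0.0], [-0.001, -0.0, -1.0]]
force: [-0.3, -1.0, 0.2]
opening: 0.998
grasp_force: 0.0
```

drive_tool:
  motion:
    - [[2,-48,0],[0,0,0]]
    - [[2,-48,0],[0,0,0]]
    - [[2,-48,0],[0,0,0]]
    - [[2,-48,0],[0,0,0]]
    - [[2,-48,0],[0,0,0]]

```text
time_s: 2.1
position: [0.5221, 0.1802, 0.2223]
tcp_rot: [[1.0, -0.0, -0.001], [-0.0, -1.0, -0.0], [-0.001, 0.0, -1.0]]
force: [0.8, 0.4, 0.2]
opening: 1.0
grasp_force: 0.0
```

drive_tool:
  motion:
    - [[0,-48,0],[0,0,0]]
    - [[0,-48,20],[0,0,0]]
    - [[0,-45,40],[0,0,0]]
    - [[0,0,40],[0,0,0]]
    - [[0,0,20],[0,0,0]]

```text
time_s: 2.6
position: [0.5198, 0.3106, 0.1064]
tcp_rot: [[1.0, 0.003, -0.006], [0.003, -1.0, -0.002], [-0.006, 0.002, -1.0]]
force: [-0.8, -0.2, -1.0]
opening: 1.001
grasp_force: 0.0
```

drive_tool:
  motion:
    - [[0,0,20],[0,0,0]]
    - [[0,0,0],[0,0,0]]

```text
time_s: 2.8
position: [0.5199, 0.309, 0.0867]
tcp_rot: [[1.0, 0.0, -0.007], [0.0, -1.0, -0.003], [-0.007, 0.003, -1.0]]
force: [0.7, -0.4, 0.2]
opening: 1.001
grasp_force: 0.0
```

drive_tool:
  motion:
    - [[3,-12,0],[0.003,0.007,0]]
    - [[0,0,30],[0,0,0]]
    - [[0,0,30],[0,0,0]]
    - [[0,0,20],[0,0,0]]
    - [[0,0,0],[0,0,0]]

```text
time_s: 3.3
position: [0.5255, 0.3222, 0.0089]
tcp_rot: [[1.0, -0.0, 0.005], [-0.0, -1.0, 0.002], [0.005, -0.002, -1.0]]
force: [-0.4, -1.4, -0.7]
opening: 0.996
grasp_force: 0.0
```

drive_tool:
  motion:
    - [[0,0,0],[0,0,0]]
    - [[0,0,0],[0,0,0]]
    - [[0,0,0],[0,0,0]]
    - [[0,0,0],[0,0,0]]
    - [[0,0,0],[0,0,0]]
  gripper: 0

```text
time_s: 3.8
position: [0.5267, 0.3222, 0.0109]
tcp_rot: [[1.0, -0.0, 0.008], [-0.0, -1.0, 0.003], [0.008, -0.003, -1.0]]
force: [1.7, 0.1, -0.3]
opening: 0.634
grasp_force: 0.0
```

drive_tool:
  motion:
    - [[-4,0,4],[-0.003,-0.007,0]]
    - [[0,0,0],[0,0,0]]
    - [[0,0,0],[0,0,0]]
    - [[0,0,0],[0,0,0]]
    - [[0,0,0],[0,0,0]]
  gripper: 0.64

```text
time_s: 4.3
position: [0.5223, 0.322, 0.006]
tcp_rot: [[1.0, -0.0, 0.0], [-0.0, -1.0, -0.0], [0.0, 0.0, -1.0]]
force: [-0.6, 0.1, 0.9]
opening: 0.638
grasp_force: 0.0
```

Run:
```python
from h import *
np.set_printoptions(precision=4,suppress=True)
s=read_state();print(s["position"],s["tcp_rot"],s["opening"],s["grasp_force"])
t=capture("top");c=capture("scene")
o=np.hstack([crop(t[:,:,::-1],95,195,64,64,6),crop(c[:,:,::-1],344,260,64,64,6)])
cv2.imwrite("pics/g1.png",cv2.convertScaleAbs(o,alpha=1.6))
```

```text
[0.5223 0.322  0.006 ] [[ 1.     -0.0002  0.    ]
 [-0.0002 -1.     -0.    ]
 [ 0.      0.     -1.    ]] 0.6381330870057782 0.0
```

View pics/g1.png

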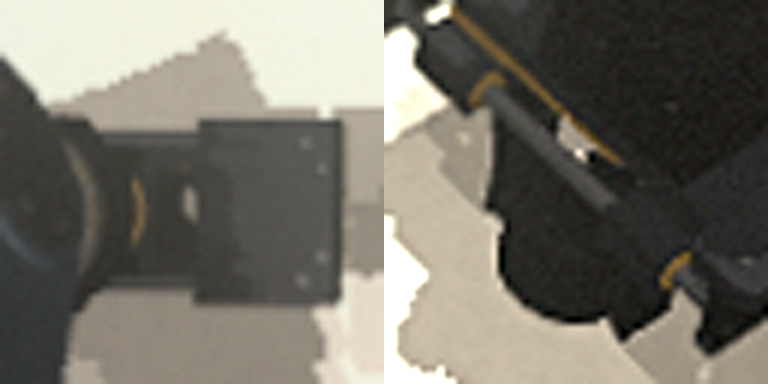

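Both views show the knob mostly hidden between the fingers, its lower edge visible at about (560,315) in the crop. I'll centre it with a grip at 90°, then take the real grip at 0°.

drive_tool:
  motion:
    - [[0,0,0],[0,0,0]]
    - [[0,0,0],[0,0,-0.14]]
    - [[0,0,0],[0,0,-0.14]]
    - [[0,0,0],[0,0,-0.14]]
    - [[0,0,0],[0,0,-0.14]]
  gripper: 0.8

```text
time_s: 4.9
position: [0.5223, 0.322, 0.0061]
tcp_rot: [[0.844, 0.536, 0.0], [0.536, -0.844, 0.0], [0.0, 0.0, -1.0]]
force: [0.6, 0.6, 0.4]
opening: 0.797
grasp_force: 0.0
```

drive_tool:
  motion:
    - [[0,0,0],[0,0,-0.14]]
    - [[0,0,0],[0,0,-0.14]]
    - [[0,0,0],[0,0,-0.14]]
    - [[0,0,0],[0,0,-0.14]]
    - [[0,0,0],[0,0,-0.14]]

```text
time_s: 5.4
position: [0.5223, 0.322, 0.0061]
tcp_rot: [[0.301, 0.954, 0.0], [0.954, -0.301, 0.0], [0.0, 0.0, -1.0]]
force: [0.3, 0.7, -0.1]
opening: 0.801
grasp_force: 0.0
```

drive_tool:
  motion:
    - [[0,0,0],[0,0,-0.14]]
    - [[0,0,0],[0,0,-0.03]]
    - [[0,0,0],[0,0,0]]
    - [[0,0,0],[0,0,0]]
    - [[0,0,0],[0,0,0]]

```text
time_s: 5.9
position: [0.5222, 0.322, 0.0061]
tcp_rot: [[0.142, 0.99, -0.0], [0.99, -0.142, 0.0], [0.0, -0.0, -1.0]]
force: [-0.3, -0.5, 0.0]
opening: 0.797
grasp_force: 0.0
```

drive_tool:
  motion:
    - [[0,0,0],[0,0,0]]
    - [[0,0,0],[0,0,0]]
    - [[0,0,0],[0,0,0]]
    - [[0,0,0],[0,0,0]]
    - [[0,0,0],[0,0,0]]
  gripper: 0

```text
time_s: 6.4
position: [0.5224, 0.322, 0.0061]
tcp_rot: [[0.141, 0.99, 0.0], [0.99, -0.141, 0.0], [0.0, 0.0, -1.0]]
force: [-0.3, -0.1, 0.5]
opening: 0.593
grasp_force: 30.0
```

drive_tool:
  motion:
    - [[0,0,0],[0,0,0]]
    - [[0,0,0],[0,0,0]]
    - [[0,0,0],[0,0,0.14]]
    - [[0,0,0],[0,0,0.14]]
    - [[0,0,0],[0,0,0.14]]
  gripper: 0.75

```text
time_s: 6.9
position: [0.5221, 0.322, 0.0061]
tcp_rot: [[0.537, 0.844, -0.0], [0.844, -0.537, -0.0], [-0.0, -0.0, -1.0]]
force: [0.7, 0.1, -0.3]
opening: 0.745
grasp_force: 0.0
```

drive_tool:
  motion:
    - [[0,0,0],[0,0,0.14]]
    - [[0,0,0],[0,0,0.14]]
    - [[0,0,0],[0,0,0.14]]
    - [[0,0,0],[0,0,0.14]]
    - [[0,0,0],[0,0,0.14]]

```text
time_s: 7.4
position: [0.5221, 0.322, 0.0061]
tcp_rot: [[0.954, 0.299, -0.0], [0.299, -0.954, -0.0], [-0.0, 0.0, -1.0]]
force: [-0.2, -0.3, -0.5]
opening: 0.75
grasp_force: 0.0
```

drive_tool:
  motion:
    - [[0,0,0],[0,0,0.14]]
    - [[0,0,0],[0,0,0.14]]
    - [[0,0,0],[0,0,0.03]]
    - [[0,0,0],[0,0,0]]
    - [[0,0,0],[0,0,0]]

```text
time_s: 7.9
position: [0.5222, 0.322, 0.0061]
tcp_rot: [[1.0, 0.001, -0.0], [0.001, -1.0, -0.0], [-0.0, 0.0, -1.0]]
force: [0.2, -0.2, 0.4]
opening: 0.754
grasp_force: 0.0
```

drive_tool:
  motion:
    - [[0,0,0],[0,0,0]]
    - [[0,0,0],[0,0,0]]
    - [[0,0,0],[0,0,0]]
    - [[0,0,0],[0,0,0]]
    - [[0,0,0],[0,0,0]]
  gripper: 0

```text
time_s: 8.4
position: [0.5222, 0.3219, 0.0061]
tcp_rot: [[1.0, -0.0, -0.0], [-0.0, -1.0, -0.0], [-0.0, 0.0, -1.0]]
force: [-0.7, 0.3, 0.4]
opening: 0.581
grasp_force: 30.0
```

drive_tool:
  motion:
    - [[0,0,-20],[0,0,0]]
    - [[0,0,-40],[0,0,0]]
    - [[0,0,-50],[0,0,0]]
    - [[0,0,-40],[0,0,0]]
    - [[0,0,0],[0,0,0]]

```text
time_s: 8.9
position: [0.5263, 0.3238, 0.1625]
tcp_rot: [[1.0, 0.0, 0.013], [-0.0, -1.0, 0.005], [0.013, -0.005, -1.0]]
force: [0.9, 0.7, -0.1]
opening: 0.582
grasp_force: 30.0
```

drive_tool:
  motion:
    - [[2,48,0],[0,0,0]]
    - [[2,48,0],[0,0,0]]
    - [[2,48,0],[0,0,0]]
    - [[2,48,0],[0,0,0]]
    - [[0,48,0],[0,0,0]]

```text
time_s: 9.4
position: [0.5296, 0.0803, 0.1552]
tcp_rot: [[1.0, 0.0, -0.001], [0.0, -1.0, 0.0], [-0.001, -0.0, -1.0]]
force: [0.4, -1.0, -0.4]
opening: 0.584
grasp_force: 30.0
```

drive_tool:
  motion:
    - [[0,48,0],[0,0,0]]
    - [[0,48,0],[0,0,0]]
    - [[0,45,0],[0,0,0]]
    - [[0,38,0],[0,0,0]]
    - [[0,0,0],[0,0,-0.14]]

```text
time_s: 9.9
position: [0.5306, -0.1021, 0.1554]
tcp_rot: [[0.991, 0.137, 0.001], [0.137, -0.991, -0.002], [0.001, 0.002, -1.0]]
force: [0.3, 0.7, -1.0]
opening: 0.583
grasp_force: 30.0
```

drive_tool:
  motion:
    - [[0,0,0],[0,0,-0.14]]
    - [[0,0,0],[0,0,-0.14]]
    - [[0,0,0],[0,0,-0.14]]
    - [[0,0,0],[0,0,-0.14]]
    - [[0,0,0],[0,0,-0.14]]

```text
time_s: 10.4
position: [0.5294, -0.0967, 0.1551]
tcp_rot: [[0.663, 0.748, -0.002], [0.748, -0.663, 0.001], [-0.001, -0.002, -1.0]]
force: [0.5, 0.5, -0.7]
opening: 0.587
grasp_force: 30.0
```

drive_tool:
  motion:
    - [[0,0,0],[0,0,-0.14]]
    - [[0,0,0],[0,0,-0.14]]
    - [[0,0,0],[0,0,-0.14]]
    - [[0,0,0],[0,0,-0.14]]
    - [[0,0,0],[0,0,-0.14]]

```text
time_s: 10.9
position: [0.5294, -0.0966, 0.1551]
tcp_rot: [[0.025, 1.0, -0.002], [1.0, -0.025, 0.001], [0.001, -0.002, -1.0]]
force: [-0.1, -0.5, -1.1]
opening: 0.58
grasp_force: 30.0
```

drive_tool:
  motion:
    - [[0,0,0],[0,0,-0.14]]
    - [[0,0,0],[0,0,-0.14]]
    - [[0,0,0],[0,0,-0.14]]
    - [[0,0,0],[0,0,-0.14]]
    - [[0,0,0],[0,0,-0.14]]

```text
time_s: 11.4
position: [0.5294, -0.0966, 0.1551]
tcp_rot: [[-0.625, 0.781, -0.002], [0.781, 0.625, 0.001], [0.002, -0.001, -1.0]]
force: [-0.8, -0.3, -1.3]
opening: 0.582
grasp_force: 30.0
```

drive_tool:
  motion:
    - [[0,0,0],[0,0,-0.14]]
    - [[0,0,0],[0,0,-0.14]]
    - [[0,0,0],[0,0,-0.14]]
    - [[0,0,0],[0,0,-0.14]]
    - [[0,0,0],[0,0,-0.14]]

```text
time_s: 11.9
position: [0.5294, -0.0967, 0.1551]
tcp_rot: [[-0.981, 0.195, -0.002], [0.195, 0.981, 0.001], [0.002, 0.0, -1.0]]
force: [0.0, -0.2, -1.1]
opening: 0.582
grasp_force: 30.0
```

drive_tool:
  motion:
    - [[0,0,0],[0,0,-0.057]]
    - [[0,0,0],[0,0,0]]
    - [[0,0,0],[0,0,0]]
    - [[0,0,0],[0,0,0]]

```text
time_s: 12.3
position: [0.5299, -0.0969, 0.1557]
tcp_rot: [[-0.989, 0.145, -0.001], [0.145, 0.989, 0.0], [0.001, 0.0, -1.0]]
force: [-0.2, -1.1, -0.9]
opening: 0.582
grasp_force: 30.0
```

Run:
```python
from h import *
np.set_printoptions(precision=4,suppress=True)
s=read_state();print(s["position"],s["tcp_rot"],s["joint_positions"],s["opening"],s["force"])
t=capture("top");c=capture("scene")
np.save("pics/s1.npy",c)
o=np.hstack([crop(t[:,:,::-1],255,195,64,64,6),crop(c[:,:,::-1],231,120,64,64,6)])
cv2.imwrite("pics/g2.png",cv2.convertScaleAbs(o,alpha=2.0))
```

```text
[ 0.5299 -0.0969  0.1557] [[-0.9894  0.1451 -0.0007]
 [ 0.1451  0.9894  0.0004]
 [ 0.0008  0.0002 -1.    ]] [ -22.2518   28.9198   98.2825    0.0039   52.8432 -103.9086] 0.5824897177262823 [-0.2272 -1.1156 -0.9393]
```

View pics/g2.png

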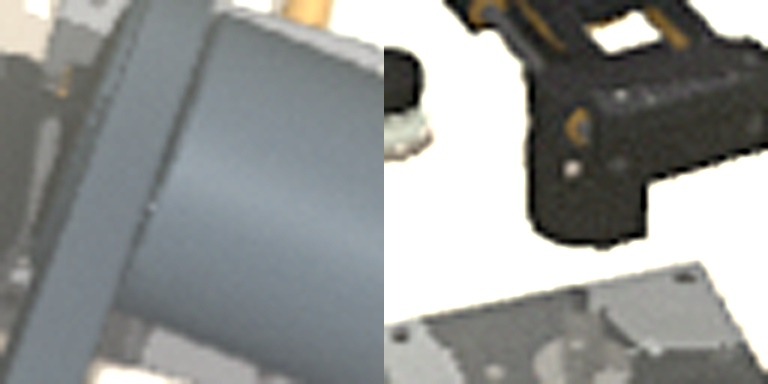

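The scene crop shows the knob in the gripper with a small pale dot at about (262.3,148), probably the rim mark. I'll check whether it is.

Run:
```python
from h import *
p=read_state()["position"]; z=p[2]-.0061+.038
c=np.load("pics/s1.npy").astype(int)
print(c[142:155,256:270].min(2))
m=plane("scene",[[262,147.5]],z)[0]; d=m-p; print(m,d,np.degrees(np.arctan2(d[1],d[0])),np.hypot(*d[:2]))
# knob blob bottom edge extents on rows
g=c.max(2); 
for r in (152,155,158): 
    x=np.where(g[r,245:290]<75)[0]+245; print(r,x.min(),x.max(),plane("scene",[[(x.min()+x.max())/2,r]],z-.02)[0])
```

```text
[[16 21 22 22 24 24 29 31 40 27 18 22 25 24]
 [23 22 21 19 28 26 26 28 37 27 18 24 23 21]
 [20 23 19 23 23 24 26 27 21 24 17 22 23 19]
 [20 22 23 21 21 23 18 21 24 22 19 22 21 21]
 [20 25 24 23 17 25 27 21 22 20 17 23 22 28]
 [22 20 22 20 20 54 80 51 21 21 21 19 30 35]
 [19 23 22 24 17 63 81 49 22 19 23 24 24 29]
 [20 20 23 21 18 37 38 28 19 18 22 20 20 22]
 [17 23 22 24 19 24 17 22 24 28 21 21 20 22]
 [16 21 24 26 22 21 19 23 21 22 24 21 20 22]
 [19 22 24 22 19 23 23 24 22 24 23 25 25 21]
 [19 23 22 24 23 23 25 25 22 21 21 23 21 23]
 [18 21 24 26 16 24 22 19 21 22 24 23 23 19]]
[ 0.54666169 -0.08039977  0.1878136 ] [0.01663038 0.01654023 0.0319    ] 44.84428652761506 0.02345524468181489
152 255 274 [ 0.53661443 -0.08444079  0.1678136 ]
155 255 274 [ 0.5435036  -0.07434408  0.1678136 ]
158 256 274 [ 0.54929413 -0.06372789  0.1678136 ]
```

drive_tool:
  motion:
    - [[-0.5,0,20],[0,0,0]]
    - [[0,0,15],[0,0,0]]
    - [[0,0,6],[0,0,0]]
    - [[0,0,6],[0,0,0]]
    - [[0,0,6],[0,0,0]]

```text
time_s: 12.9
position: [0.5311, -0.0972, 0.1031]
tcp_rot: [[-0.99, 0.144, 0.001], [0.144, 0.99, -0.0], [-0.001, -0.0, -1.0]]
force: [-1.2, -0.4, -1.1]
opening: 0.583
grasp_force: 30.0
```

drive_tool:
  motion:
    - [[0,0,3],[0,0,0]]
    - [[0,0,3],[0,0,0]]
    - [[0,0,0],[0,0,0]]

```text
time_s: 13.2
position: [0.5311, -0.0969, 0.0971]
tcp_rot: [[-0.99, 0.144, 0.001], [0.144, 0.99, 0.0], [-0.001, 0.0, -1.0]]
force: [1.7, 0.6, -2.1]
opening: 0.586
grasp_force: 30.0
```

drive_tool:
  motion:
    - [[0,0,2],[0,0,0]]
    - [[0,0,2],[0,0,0]]
    - [[0,0,1],[0,0,0]]
    - [[0,0,0],[0,0,0]]

```text
time_s: 13.6
position: [0.5311, -0.097, 0.0922]
tcp_rot: [[-0.99, 0.145, 0.001], [0.145, 0.99, 0.0], [-0.001, 0.0, -1.0]]
force: [2.5, 2.1, -0.2]
opening: 0.584
grasp_force: 30.0
```

drive_tool:
  motion:
    - [[0,0,4],[0,0,0]]
    - [[0,0,4],[0,0,0]]
    - [[0,0,4],[0,0,0]]
    - [[0,0,2],[0,0,0]]
    - [[0,0,0],[0,0,0]]

```text
time_s: 14.1
position: [0.5312, -0.097, 0.0777]
tcp_rot: [[-0.989, 0.145, 0.001], [0.145, 0.989, 0.0], [-0.001, 0.0, -1.0]]
force: [3.7, 2.9, -1.1]
opening: 0.585
grasp_force: 30.0
```

Run:
```python
from rig import *
s=read_state();print(s["position"],s["force"],s["moment"])
```

```text
[ 0.53115461 -0.09696549  0.07767237] [ 3.66396978  2.88427303 -1.07164027] [ 0.73229407 -0.84469247 -0.03995598]
```

drive_tool:
  motion:
    - [[-0.5,0.5,0],[0,0,0]]
    - [[0,0,1],[0,0,0]]
    - [[0,0,1],[0,0,0]]
    - [[0,0,0.5],[0,0,0]]
    - [[0,0,0],[0,0,0]]

```text
time_s: 14.6
position: [0.5313, -0.0969, 0.076]
tcp_rot: [[-0.99, 0.144, 0.0], [0.144, 0.99, -0.0], [-0.0, -0.0, -1.0]]
force: [1.6, 1.6, 4.6]
opening: 0.581
grasp_force: 30.0
```

drive_tool:
  motion:
    - [[0,0,0],[0,0,0.1]]
    - [[0,0,0],[0,0,0.1]]
    - [[0,0,0],[0,0,0.1]]
    - [[0,0,0],[0,0,0.1]]
    - [[0,0,0],[0,0,0.1]]

```text
time_s: 15.1
position: [0.5309, -0.0961, 0.076]
tcp_rot: [[-0.797, 0.604, -0.0], [0.604, 0.797, 0.001], [0.001, 0.0, -1.0]]
force: [1.0, 4.6, 4.7]
opening: 0.579
grasp_force: 30.0
```

drive_tool:
  motion:
    - [[0,0,0],[0,0,0.1]]
    - [[0,0,0],[0,0,0.1]]
    - [[0,0,0],[0,0,0.1]]
    - [[0,0,0],[0,0,0.1]]
    - [[0,0,0],[0,0,0]]

```text
time_s: 15.6
position: [0.531, -0.0956, 0.076]
tcp_rot: [[-0.5, 0.866, -0.0], [0.866, 0.5, 0.001], [0.001, 0.001, -1.0]]
force: [1.9, 5.0, 4.9]
opening: 0.585
grasp_force: 30.0
```

```bash
cat > st.py <<'E'
from h import *
s=read_state();R=s["tcp_rot"];print(s["position"].round(4),s["force"].round(1),s["moment"].round(3),"yaw",np.arctan2(R[1,0],R[0,0]).round(4),s["opening"].round(3))
E
python3 st.py
```

```text
Traceback (most recent call last):
  File "st.py", line 2, in <module>
    s=read_state();R=s["tcp_rot"];print(s["position"].round(4),s["force"].round(1),s["moment"].round(3),"yaw",np.arctan2(R[1,0],R[0,0]).round(4),s["opening"].round(3))
                                                                                                                                                 ^^^^^^^^^^^^^^^^^^
AttributeError: 'float' object has no attribute 'round'
```

```bash
sed -i 's/,s\["opening"\].round(3)//' st.py; python3 st.py
```

```text
[ 0.531  -0.0956  0.076 ] [1.9 5.  4.9] [ 1.008 -0.529 -0.021] yaw 2.0948
```

drive_tool:
  motion:
    - [[0,0,0],[0,0,0.05]]
    - [[0,0,0],[0,0,0.05]]
    - [[0,0,0],[0,0,0]]

```text
time_s: 15.9
position: [0.5311, -0.0955, 0.076]
tcp_rot: [[-0.412, 0.911, -0.0], [0.911, 0.412, 0.002], [0.002, 0.001, -1.0]]
force: [1.8, 5.8, 5.8]
opening: 0.585
grasp_force: 30.0
```

```bash
python3 st.py
```

```text
[ 0.5311 -0.0955  0.076 ] [1.8 5.8 5.8] [ 1.047 -0.558 -0.01 ] yaw 1.9955
```

drive_tool:
  motion:
    - [[0,0,0],[0,0,0.05]]
    - [[0,0,0],[0,0,0]]

```text
time_s: 16.1
position: [0.5311, -0.0955, 0.076]
tcp_rot: [[-0.366, 0.931, 0.0], [0.931, 0.366, 0.002], [0.002, 0.001, -1.0]]
force: [2.0, 5.4, 4.2]
opening: 0.587
grasp_force: 30.0
```

```bash
python3 st.py
```

```text
[ 0.5311 -0.0955  0.076 ] [2.  5.4 4.2] [ 1.032 -0.573  0.01 ] yaw 1.9455
```

Run:
```python
from h import *
t=capture("top");c=capture("scene")
o=np.hstack([crop(t[:,:,::-1],255,195,64,64,6),crop(c[:,:,::-1],231,145,64,64,6)])
cv2.imwrite("pics/g3.png",cv2.convertScaleAbs(o,alpha=2.0))
```

```text
(no output)
```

View pics/g3.png

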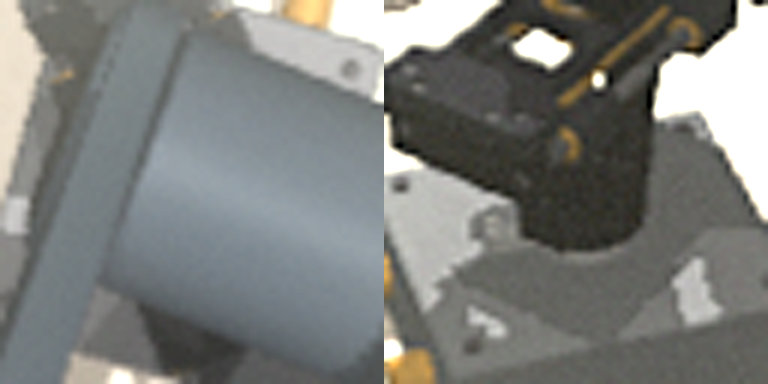

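The scene crop shows the stop finger swung round to the pin at (490,225), so the stem turned and is near the stop. I'll keep turning in small steps.

drive_tool:
  motion:
    - [[0,0,0],[0,0,0.05]]
    - [[0,0,0],[0,0,0]]

```text
time_s: 16.4
position: [0.5313, -0.0951, 0.076]
tcp_rot: [[-0.319, 0.948, 0.0], [0.948, 0.319, 0.002], [0.002, 0.001, -1.0]]
force: [2.2, 7.3, 4.6]
opening: 0.586
grasp_force: 30.0
```

```bash
python3 st.py
```

```text
[ 0.5313 -0.0951  0.076 ] [2.2 7.3 4.6] [ 1.303 -0.687  0.192] yaw 1.896
```

drive_tool:
  motion:
    - [[0,0,0],[0,0,0.05]]
    - [[0,0,0],[0,0,0]]

```text
time_s: 16.6
position: [0.5316, -0.0949, 0.076]
tcp_rot: [[-0.273, 0.962, 0.001], [0.962, 0.273, 0.002], [0.002, 0.002, -1.0]]
force: [4.6, 8.3, 4.4]
opening: 0.582
grasp_force: 30.0
```

```bash
python3 st.py
```

```text
[ 0.5316 -0.0949  0.076 ] [4.6 8.3 4.4] [ 1.498 -0.846  0.336] yaw 1.8469
```

drive_tool:
  motion:
    - [[0,0,0],[0,0,0.05]]
    - [[0,0,0],[0,0,0]]

```text
time_s: 16.8
position: [0.5321, -0.0947, 0.0761]
tcp_rot: [[-0.225, 0.974, 0.002], [0.974, 0.225, 0.002], [0.001, 0.002, -1.0]]
force: [4.7, 10.5, 4.5]
opening: 0.582
grasp_force: 30.0
```

```bash
python3 st.py
```

```text
[ 0.5321 -0.0947  0.0761] [ 4.7 10.5  4.5] [ 1.71  -1.037  0.598] yaw 1.7978
```

The moment rises to 0.6 N m, so it's closed against the stop. Now I'll unwind and look for where the key engages anticlockwise.

drive_tool:
  motion:
    - [[0,0,0],[0,0,-0.06]]
    - [[0,0,0],[0,0,-0.06]]
    - [[0,0,0],[0,0,0]]

```text
time_s: 17.1
position: [0.5319, -0.0957, 0.076]
tcp_rot: [[-0.34, 0.94, 0.002], [0.94, 0.34, 0.001], [0.0, 0.002, -1.0]]
force: [3.8, 6.4, 4.3]
opening: 0.583
grasp_force: 30.0
```

```bash
python3 st.py
```

```text
[ 0.5319 -0.0957  0.076 ] [3.8 6.4 4.3] [ 1.036 -0.777  0.147] yaw 1.9178
```

drive_tool:
  motion:
    - [[0,0,0],[0,0,-0.05]]
    - [[0,0,0],[0,0,0]]

```text
time_s: 17.3
position: [0.5317, -0.0964, 0.076]
tcp_rot: [[-0.386, 0.923, 0.001], [0.923, 0.386, 0.0], [-0.0, 0.001, -1.0]]
force: [1.6, 3.8, 4.1]
opening: 0.581
grasp_force: 30.0
```

```bash
python3 st.py
```

```text
[ 0.5317 -0.0964  0.076 ] [1.6 3.8 4.1] [ 0.752 -0.656  0.132] yaw 1.967
```

drive_tool:
  motion:
    - [[0,0,0],[0,0,-0.05]]
    - [[0,0,0],[0,0,0]]

```text
time_s: 17.5
position: [0.5318, -0.0968, 0.076]
tcp_rot: [[-0.43, 0.903, 0.001], [0.903, 0.43, -0.0], [-0.001, 0.001, -1.0]]
force: [2.6, 3.5, 4.6]
opening: 0.582
grasp_force: 30.0
```

```bash
python3 st.py
```

```text
[ 0.5318 -0.0968  0.076 ] [2.6 3.5 4.6] [ 0.561 -0.649  0.121] yaw 2.0158
```

drive_tool:
  motion:
    - [[0,0,0],[0,0,-0.05]]
    - [[0,0,0],[0,0,0]]

```text
time_s: 17.7
position: [0.5319, -0.0968, 0.076]
tcp_rot: [[-0.475, 0.88, 0.002], [0.88, 0.475, -0.0], [-0.001, 0.001, -1.0]]
force: [4.2, 2.6, 6.1]
opening: 0.581
grasp_force: 30.0
```

```bash
python3 st.py
```

```text
[ 0.5319 -0.0968  0.076 ] [4.2 2.6 6.1] [ 0.58  -0.686  0.059] yaw 2.0652
```

drive_tool:
  motion:
    - [[0,0,0],[0,0,-0.05]]
    - [[0,0,0],[0,0,0]]

```text
time_s: 17.9
position: [0.5319, -0.0969, 0.076]
tcp_rot: [[-0.518, 0.855, 0.002], [0.855, 0.518, -0.001], [-0.001, 0.001, -1.0]]
force: [3.4, 2.1, 4.9]
opening: 0.581
grasp_force: 30.0
```

```bash
python3 st.py
```

```text
[ 0.5319 -0.0969  0.076 ] [3.4 2.1 4.9] [ 0.532 -0.663  0.078] yaw 2.1152
```

drive_tool:
  motion:
    - [[0,0,0],[0,0,-0.05]]
    - [[0,0,0],[0,0,0]]

```text
time_s: 18.1
position: [0.532, -0.097, 0.076]
tcp_rot: [[-0.56, 0.829, 0.002], [0.829, 0.56, -0.001], [-0.001, 0.001, -1.0]]
force: [3.5, 2.9, 4.8]
opening: 0.585
grasp_force: 30.0
```

```bash
python3 st.py
```

```text
[ 0.532 -0.097  0.076] [3.5 2.9 4.8] [ 0.553 -0.674  0.021] yaw 2.165
```

drive_tool:
  motion:
    - [[0,0,0],[0,0,-0.1]]
    - [[0,0,0],[0,0,-0.1]]
    - [[0,0,0],[0,0,-0.1]]
    - [[0,0,0],[0,0,-0.1]]
    - [[0,0,0],[0,0,-0.1]]

```text
time_s: 18.6
position: [0.5325, -0.0971, 0.076]
tcp_rot: [[-0.89, 0.457, 0.003], [0.457, 0.89, -0.001], [-0.003, 0.001, -1.0]]
force: [4.5, 3.4, 4.3]
opening: 0.587
grasp_force: 30.0
```

```bash
python3 st.py
```

```text
[ 0.5325 -0.0971  0.076 ] [4.5 3.4 4.3] [ 0.605 -0.83  -0.153] yaw 2.6674
```

drive_tool:
  motion:
    - [[0,0,0],[0,0,-0.1]]
    - [[0,0,0],[0,0,-0.1]]
    - [[0,0,0],[0,0,-0.1]]
    - [[0,0,0],[0,0,-0.1]]
    - [[0,0,0],[0,0,-0.1]]

```text
time_s: 19.1
position: [0.5329, -0.097, 0.076]
tcp_rot: [[-1.0, -0.025, 0.004], [-0.025, 1.0, -0.001], [-0.004, -0.001, -1.0]]
force: [5.1, 3.1, 3.3]
opening: 0.586
grasp_force: 30.0
```

drive_tool:
  motion:
    - [[0,0,0],[0,0,-0.1]]
    - [[0,0,0],[0,0,-0.1]]
    - [[0,0,0],[0,0,-0.1]]
    - [[0,0,0],[0,0,-0.05]]
    - [[0,0,0],[0,0,0]]

```text
time_s: 19.6
position: [0.5332, -0.0968, 0.076]
tcp_rot: [[-0.931, -0.364, 0.004], [-0.364, 0.931, -0.0], [-0.004, -0.002, -1.0]]
force: [6.1, 3.8, 3.8]
opening: 0.585
grasp_force: 30.0
```

```bash
python3 st.py
python3 - <<'E'
from h import *
t=capture("top");c=capture("scene"); np.save("pics/s4.npy",c)
o=np.hstack([crop(t[:,:,::-1],255,195,48,64,8),crop(c[:,:,::-1],238,155,48,64,8)])
cv2.imwrite("pics/g4.png",cv2.convertScaleAbs(o,alpha=2.0))
E
```

```text
[ 0.5332 -0.0968  0.076 ] [6.1 3.8 3.8] [ 0.882 -1.037 -0.101] yaw -2.7689
```

View pics/g4.png

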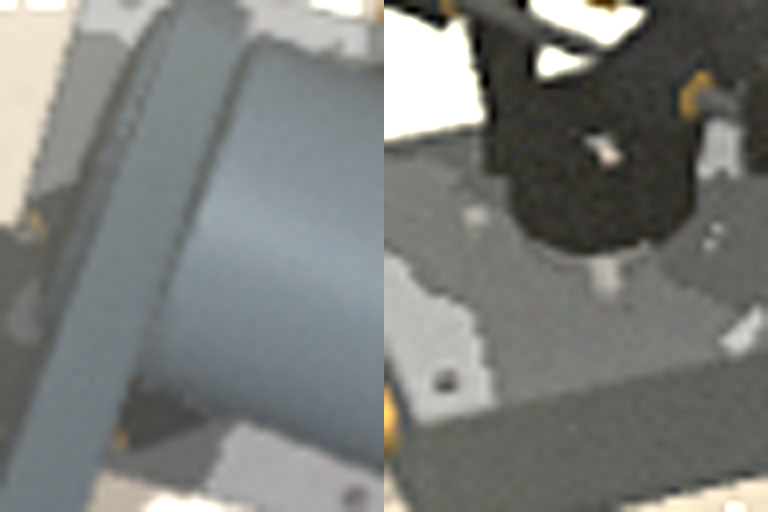

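The scene view shows the stop finger below the knob at about (265.2,189) and the pin at (249,182). I'll measure the finger angle.

```bash
cat > fin.py <<'E'
from h import *
import sys
def finger(c,x0=258,x1=276,y0=186,y1=194):
    g=c.max(2).astype(float)[y0:y1,x0:x1]; print(g.astype(int))
    b=np.median(g,1,keepdims=True); w=np.clip(g-b-12,0,None); ok=w.sum(1)>15
    ys=np.arange(y0,y1)[ok]; xs=(w[ok]*np.arange(x0,x1)).sum(1)/w[ok].sum(1); return np.c_[xs,ys]
S=np.array([.5311,-.0970])
pts=finger(np.load(sys.argv[1])); print(pts)
P=plane("scene",pts,.07)
for p in P:
    d=p[:2]-S; print(p.round(4),np.degrees(np.arctan2(d[1],d[0])).round(1),np.hypot(*d).round(4))
E
python3 fin.py pics/s4.npy
python3 - <<'E'
from h import *
f=lambda u,v:[243+(u-320)/8-.44,165+(v-288)/8-.44]
print("scene plane flange,tip,pin",plane("scene",[f(488,415),f(462,488),f(372,420)],.07))
t=cv2.imread("pics/top0.png"); R=t[180:270,240:330]; m=((R.max(2)<125)).astype(np.uint8)
m=cv2.morphologyEx(m,cv2.MORPH_CLOSE,np.ones((9,9)))
m=cv2.morphologyEx(m,cv2.MORPH_OPEN,np.ones((9,9)))
c=max(cv2.findContours(m,0,1)[0],key=cv2.contourArea); b=cv2.boxPoints(cv2.minAreaRect(c))+[240,180]; print(b)
P=plane("top",b,.06); d=np.diff(np.r_[P,P[:1]],axis=0); print(P.round(3),np.degrees(np.arctan2(d[:,1],d[:,0])),np.hypot(d[:,0],d[:,1]))
E
```

```text
[[60 53 41 31 27 24 29 39 40 54 62 63 62 54 49 51 50 48]
 [55 59 62 61 60 67 80 84 81 70 62 56 50 56 54 50 50 51]
 [60 51 53 55 55 64 84 91 90 65 48 55 57 59 53 48 47 50]
 [61 60 58 60 59 58 79 88 91 68 53 56 59 60 58 50 49 49]
 [61 61 61 61 58 59 76 86 90 75 58 59 60 62 58 59 53 47]
 [61 60 61 57 60 57 67 73 77 63 57 60 59 59 60 64 59 58]
 [61 61 62 60 60 58 61 66 67 60 59 61 60 60 58 61 60 60]
 [61 61 60 59 60 63 61 58 59 59 52 58 62 60 61 59 59 58]]
[[265.03278689 187.        ]
 [265.09375    188.        ]
 [265.26666667 189.        ]
 [265.51351351 190.        ]]
[ 0.5448 -0.0698  0.07  ] 63.3 0.0304
[ 0.5469 -0.0665  0.07  ] 62.7 0.0343
[ 0.5487 -0.063   0.07  ] 62.6 0.0383
[ 0.5504 -0.0595  0.07  ] 62.8 0.0422
scene plane flange,tip,pin [[ 0.53317812 -0.0935294   0.07      ]
 [ 0.56027348 -0.06827304  0.07      ]
 [ 0.56549028 -0.11245161  0.07      ]]
[[247.20000076 248.59999084]
 [265.63846207 180.99230909]
 [321.56922913 196.24615479]
 [303.13076401 263.85383606]]
[[ 0.474 -0.002  0.06 ]
 [ 0.644 -0.049  0.06 ]
 [ 0.605 -0.191  0.06 ]
 [ 0.435 -0.142  0.06 ]] [ -15.40170729 -105.45853879  163.94578864   74.6838749 ] [0.17666777 0.1471031  0.17631657 0.14509528]
```

Vision gives about 1.37 rad and the kinematics give about 1.38, so about 0.19 more is needed.

drive_tool:
  motion:
    - [[0,0,0],[0,0,-0.1]]
    - [[0,0,0],[0,0,-0.09]]
    - [[0,0,0],[0,0,0]]
    - [[0,0,0],[0,0,0]]

```text
time_s: 20.1
position: [0.5333, -0.0968, 0.076]
tcp_rot: [[-0.846, -0.533, 0.004], [-0.533, 0.846, -0.0], [-0.004, -0.003, -1.0]]
force: [6.3, 5.1, 3.8]
opening: 0.583
grasp_force: 30.0
```

```bash
python3 st.py; python3 -c "
from h import *
np.save('pics/s5.npy',capture('scene'))"; python3 fin.py pics/s5.npy
```

```text
[ 0.5333 -0.0968  0.076 ] [6.3 5.1 3.8] [ 0.972 -1.082 -0.029] yaw -2.5798
[[61 55 34 29 26 26 28 33 41 59 70 64 61 53 49 51 51 50]
 [54 59 61 61 62 60 61 68 81 85 88 65 49 54 58 50 46 50]
 [57 54 54 54 57 57 60 61 75 87 89 73 56 55 61 60 60 49]
 [60 61 59 59 60 58 58 55 70 84 88 88 66 60 59 59 61 59]
 [60 61 62 58 59 60 60 59 61 74 86 85 72 60 59 60 60 60]
 [58 61 59 59 60 59 58 60 57 62 67 68 58 58 61 61 60 60]
 [60 59 58 60 61 59 60 57 60 64 65 66 56 57 58 62 60 58]
 [60 60 61 58 60 62 62 62 59 55 54 52 54 60 61 60 59 58]]
[[267.19178082 187.        ]
 [267.45238095 188.        ]
 [268.09090909 189.        ]
 [268.37931034 190.        ]]
[ 0.5402 -0.0667  0.07  ] 73.2 0.0316
[ 0.5419 -0.0631  0.07  ] 72.3 0.0356
[ 0.5428 -0.059   0.07  ] 72.9 0.0397
[ 0.5444 -0.0554  0.07  ] 72.3 0.0436
```

The stem is at about 88–90°, a quarter turn. Releasing and retreating.

drive_tool:
  motion:
    - [[0,0,0],[0,0,0]]
    - [[0,0,0],[0,0,0]]
    - [[0,0,0],[0,0,0]]
    - [[0,0,0],[0,0,0]]
    - [[0,0,0],[0,0,0]]
  gripper: 1

```text
time_s: 20.65
position: [0.5306, -0.0967, 0.0753]
tcp_rot: [[-0.845, -0.535, -0.001], [-0.535, 0.845, 0.0], [0.001, 0.001, -1.0]]
force: [-0.2, 1.0, 0.2]
opening: 0.943
grasp_force: 0.0
```

drive_tool:
  motion:
    - [[0,0,-15],[0,0,0]]
    - [[0,0,-40],[0,0,0]]
    - [[0,0,-50],[0,0,0]]
    - [[0,0,-30],[0,0,0]]
    - [[0,0,0],[0,0,0]]

```text
time_s: 21.15
position: [0.5341, -0.0979, 0.2153]
tcp_rot: [[-0.844, -0.536, 0.01], [-0.536, 0.844, -0.004], [-0.006, -0.009, -1.0]]
force: [-0.3, -0.5, 0.5]
opening: 0.995
grasp_force: 0.0
```

drive_tool:
  motion:
    - [[24,-38,0],[0,0,0]]
    - [[24,-38,0],[0,0,0]]
    - [[24,-38,0],[0,0,0]]
    - [[24,-38,0],[0,0,0]]
    - [[24,-38,0],[0,0,0]]

```text
time_s: 21.65
position: [0.5311, -0.3218, 0.2089]
tcp_rot: [[-0.846, -0.533, -0.004], [-0.533, 0.846, 0.001], [0.003, 0.002, -1.0]]
force: [0.3, -0.4, -0.1]
opening: 0.996
grasp_force: 0.0
```

drive_tool:
  motion:
    - [[24,-38,0],[0,0,0]]
    - [[0,0,0],[0,0,0]]
    - [[0,0,0],[0,0,0]]

```text
time_s: 21.95
position: [0.5386, -0.3571, 0.2083]
tcp_rot: [[-0.857, -0.515, -0.015], [-0.515, 0.857, -0.011], [0.019, -0.002, -1.0]]
force: [-0.1, 0.3, -0.4]
opening: 1.001
grasp_force: 0.0
```

```bash
python3 - <<'E'
from h import *
t=capture("top");c=capture("scene"); np.save("pics/t6.npy",t); np.save("pics/s6.npy",c)
o=np.hstack([crop(t[:,:,::-1],262,200,48,48,8),crop(c[:,:,::-1],238,155,48,48,8)])
cv2.imwrite("pics/g6.png",cv2.convertScaleAbs(o,alpha=1.6))
E
python3 fin.py pics/s6.npy
```

```text
[[ 56  50  35  28  27  27  29  33  40  53  61  56  58  51  44  68  85  89]
 [ 52  56  58  59  56  58  57  64  72  75 119  84  41  49  50  77  87  86]
 [ 54  51  52  52  55  55  53  56  85 119 138 101  57  46  74  89  88  86]
 [ 55  54  54  56  57  54  54  49  85 127 138 135  84  71  87  86  87  86]
 [ 63  53  54  53  53  52  52  49  59  94 131 123  92  87  89  87  87  87]
 [ 84  83  83  83  83  85  84  85  59  56  78  70  69  82  88  86  90  85]
 [ 87  90  89  88  89  89  89  91  85  64  56  54  67  81  87  87  87  85]
 [ 87  88  87  85  87  88  89  88  92  62  47  43  75  86  89  87  86  86]]
[[274.3853211  186.        ]
 [270.30985915 187.        ]
 [269.34913793 188.        ]
 [268.0608365  189.        ]
 [268.5        190.        ]]
[ 0.5229 -0.0597  0.07  ] 102.4 0.0382
[ 0.5337 -0.0623  0.07  ] 85.7 0.0348
[ 0.5379 -0.0604  0.07  ] 79.4 0.0372
[ 0.5429 -0.0591  0.07  ] 72.8 0.0397
[ 0.5441 -0.0553  0.07  ] 72.7 0.0437
```

View pics/g6.png

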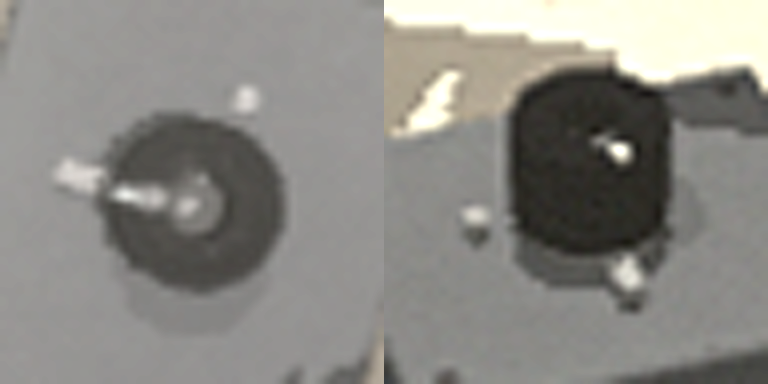

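The final views show the knob seated on the flange. The finger at about (271,221) in the top view points at about 73° in world axes, a quarter turn from closed at about -16°. The gripper is clear.

```bash
python3 -c "
from rig import *
print(hand_in())"
```

```text
the job is handed in; nothing more can be done
None
```

I put the knob fully home on the keyed stem, closed the valve clockwise to the stop, opened it a quarter turn (about 89° by camera) and let go, then handed the job in at about 22 s.

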